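Clear the scrap board off the tool tote, then lift the tote and hold it level

ROBOT

A 7-joint arm with a two-finger parallel gripper is mounted at the origin on the work surface. World frame = base frame: x ahead of the robot, y to its left, z up, the work surface at z = 0. Lengths are in m, angles in rad, forces in N, time in s.
With the tool pointing down it reaches from about 0.425 to 0.925 m from the base axis. Payload 6.8 kg.
Tool frame: the origin (TCP) lies on the mounting face of the last link; the fingertips stand 173 mm ahead of it and the grasp point (between the pads) lies 155 mm ahead of it (grip_point_offset is the distance from the TCP to the grasp point, in m); x points along the fingers, z is the direction in which the jaws open and shut, and the axes are right-handed (so a half turn about x gives the same grasp; the last joint's range is limited). The gripper opens to 85 mm and grips with 20 to 120 N. Pads are 22 mm wide; open, the fingers measure 114 mm over their backs; the gripper's body (76 mm by 85 mm) begins 54 mm behind the grasp point. The pads swing forward as they close: fully open they stand 13 mm farther back than shut.
Start: joints at [-1.32, 0.477, 0.022, 1.555, -0.011, 1.109, -0.083], TCP at [0.237, 0.632, 0.405] pointing down, gripper open.
Joint ranges: [-2.96, 2.96], [-0.34, 2.1], [-1.41, 1.46], [0.24, 2.44], [-1.37, 4.51], [0.17, 1.92], [-2.96, 2.96]. Speed limits (rad/s): [2.39, 2.39, 3.14, 3.14, 3.14, 3.14, 3.14].

INTERFACE

Orientations are given as a rotation vector (axis times angle).
In Python, from bench import * gives the robot as it stands. The module is installed in compiled form; this text tells all that it offers.
- The arm moves only by the tool servo_tool, never from a script. Its argument "motion" is a list of rows, each a list of 5 numbers: the shift along the tool's x, y, z in m, then the turn about the tool's x in degrees, then the gripper command: -1 is fully open, 1 is shut, values between are in proportion. In form: [[dx, dy, dz, turn, fingers], ...]. A call has 1 to 8 rows; each row is the pose to reach, as a shift and turn from the pose measured when the call began, along the tool's axes at that moment; what a row does not reach only later rows make up. A row lasts 1/10 s, in which the tool goes at most 50 mm and 8.59 degrees, less where a joint would pass 70% of its speed; a pose out of reach is approached as far as the arm can. A call with a gripper value outside its range is refused whole. The fingers move at their own pace and stop on an object; "force" is the grip in N (left out, the last holds). Time passes only in rows, so rows that repeat a pose let the fingers close. It gives the time, the measured TCP pose, the force and the opening at its end, in the units of the state.
- get_obs(): the state, without advancing time (a new reading comes with each control period).
- grab_frame(name): name is "scene" or "top"; returns the picture (420x560x3 uint8, red, green, blue); there is no depth.
- camera_params(name): a dict with "mtx" (3x3 intrinsics, pixels), "world_to_cam" (4x4, takes a point from world to camera coordinates). Camera axes: x right, y down, z forward; pixel columns grow to the right and rows downward; lengths in m; the calibration is good to about 2 mm. A picture is of the moment at which its call begins. camera_params takes no time and is no camera call.
- hand_in(): hands the job in, once; it reports no verdict.
The state is a dict: "clock": time; "joints": joint angles; "qvel": joint speeds; "tau": joint torques, N m; "tcp_pos": TCP position; "orientation": TCP orientation; "contact_force": force on the tool from outside, world axes, zero at the start; "moment": the same for the moment, N m; "grip_width": finger opening in m.
Only numpy, scipy, OpenCV 4.12 (cv2) and the standard library are available. Lean on these libraries where they do the work, as an engineer would, in place of code of your own. Each camera call takes 0.05 s, during which the arm holds its last target. There are 200 camera calls.

TASK

Someone left a scrap board lying on top of the wooden tool tote: take it off and lay it flat on the open bench, setting it down gently rather than dropping it or knocking it off. Then lift the tote by its handle, with the things in it, to about 10 cm above the bench, keeping it level all the way, and finish while still holding it there, steady and level, in the gripper. Leave the other things on the bench where they are.

Things in the scene. Friction and masses are not known exactly. Their poses are not given: they have to be found in the camera images.
- tote: open plywood tool tote on the bench, 260 long (its x) x 150 wide (its y), 0.35 kg empty; floor 9 thick, side walls 9 thick up to 45 high, two upright end panels 12 thick, 150 wide, up to 118 high, at x = +-124. A straight handle bar runs along x between them, in the middle. Origin: centre of the underside, z up. Its x lies along world y, up to 30 degrees off.
- tote_handle (a point): centre of the tote's handle bar, 89 mm above the tote's underside. The bar is 236 long (tote's x) between the end panels, 18 thick (tote's y) and 28 tall, from 75 to 103 mm above the underside; the end panels rise 15 mm above its top.
- board: scrap pine board, 300 long (its x) x 45 wide (its y) x 18 thick (its z), about 0.12 kg. It starts lying flat on the tops of the tote's two end panels, 15 mm above the handle bar, roughly along it (up to 17 degrees askew). The bench is bare left and right of the tote, for x from 0.35 to 0.70 and y from -0.40 to 0.40. Origin: centre of its underside.
- board_mid (a point): middle of the scrap board, 9 mm above its origin
- coupling: short steel pipe coupling standing upright in the tote near one end: ring 48 outside diameter, 34 inside, 45 tall, about 0.22 kg (may differ by a third): the heavier of the two contents, so the balance point of the loaded tote lies up to about 25 mm from the handle's middle, towards it. Origin: centre of its underside.
- jar: small clear plastic jar with a black lid, 44 diameter, 48 tall, about 0.06 kg, standing in the tote near the other end. Origin: centre of its underside.
- glue: white glue bottle with cap, 56 diameter, 130 tall, at the far edge of the bench; bystander. Origin: centre of its underside.
- paint_can: bare steel can, 72 diameter, 90 tall, at the far edge of the bench; bystander. Origin: centre of its underside.
- bit_case: grey closed drill-bit case, 70 x 110 x 40 tall, at the far edge of the bench; bystander. Origin: centre of its underside.
- hammer: hammer lying on the bench at the far right (y about -0.55), handle along its x; bystander. Origin: on the bench under its middle.
Things that resemble listed ones, but are neither listed nor needed, are in the scene too. What is shaped like the coupling but green is not meant. What is shaped like the jar but green is not meant.

How it is judged:
By the outcome, as a careful person would: the job done as asked, in the order asked, and still so for the second after the job is handed in, while the arm keeps its last pose, push and grip.
It also fails if it takes over 53 s, if anything falls off the work surface, if the arm or the gripper's body presses on something with over 40 N, if the wrist force passes 120 N, or if a joint passes its speed limit or range.

## Working session

There is one attempt and no reset: what is moved stays moved. The work goes in short steps, Python scripts to look and compute and a tool call to move; the robot and the scene stay as the last step left them, time stands still between calls to the robot, and variables do not carry over. Pictures are saved under pics/ and viewed, about 8 in all and at most 12, crops included, and the job is handed in when it is done.

Besides the shell and the picture viewer there is one more tool, called after "Emit:" as name([rows], argument=value, ...), one row to a line, values as JSON. servo_tool: Moves the arm, as the interface text tells. Its arguments: {"type":"object","properties":{"motion":{"type":"array","items":{"type":"array","items":{"type":"number"}}},"force":{"type":"number"}},"required":["motion"]}

```bash
mkdir -p pics; python3 - <<'E'
from bench import *
import cv2,numpy as np
np.set_printoptions(precision=4,suppress=True)
for n in ("top","scene"):
    im=grab_frame(n); cv2.imwrite(f"pics/{n}0.png",cv2.cvtColor(im,cv2.COLOR_RGB2BGR))
    p=camera_params(n); print(n,p["mtx"],p["world_to_cam"])
print({k:v for k,v in get_obs().items()})
E
```

```text
top [[485.113    0.     282.124 ]
 [  0.     485.113  211.2672]
 [  0.       0.       1.    ]] [[-0.0122 -0.9996  0.0241 -0.1121]
 [-0.9942  0.0096 -0.107   0.6322]
 [ 0.1067 -0.0252 -0.994   1.2423]
 [ 0.      0.      0.      1.    ]]
scene [[433.2286   0.     272.6548]
 [  0.     433.2286 205.3772]
 [  0.       0.       1.    ]] [[-0.7702  0.6378 -0.0001  0.5494]
 [ 0.425   0.5131 -0.7457 -0.1247]
 [-0.4756 -0.5744 -0.6662  1.5187]
 [ 0.      0.      0.      1.    ]]
{'clock': 0.1, 'joints': array([-1.3201,  0.4777,  0.0223,  1.5563, -0.0115,  1.1093, -0.0831]), 'qvel': array([-0.0003, -0.0021,  0.0012, -0.0033,  0.0011, -0.0001,  0.001 ]), 'tau': array([  0.0044, -59.7754,   1.6139, -28.1953,   0.0129,   0.005 ,
         0.    ]), 'tcp_pos': array([0.2369, 0.6318, 0.4038]), 'orientation': array([-0.942 ,  1.3592,  0.9403]), 'contact_force': array([-0.4359, -0.2745, -0.4056]), 'moment': array([-0.014 , -0.0236, -0.005 ]), 'grip_width': 0.08534649388295039}
```

View pics/top0.png

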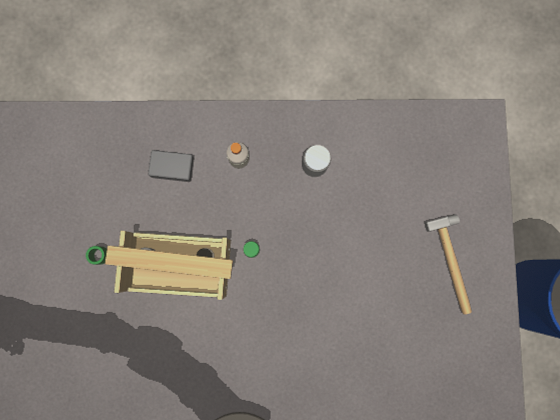

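View pics/scene0.png

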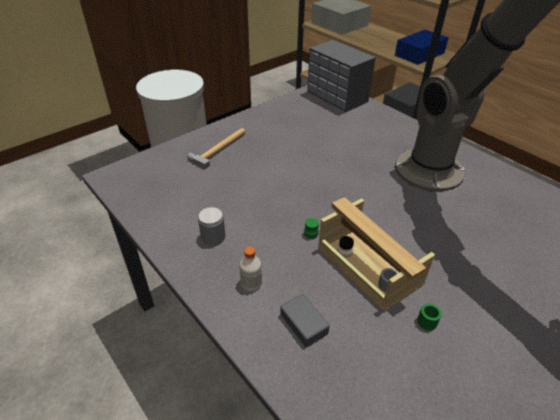

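The top view shows the tote at about px (172,265) with the board across it, from (106,256) to (232,268). A green coupling decoy stands at (96,255) and a green jar decoy at (251,249). In the scene view the steel coupling is at the tote's left (+y) end and the jar at its right end. I'll enlarge both.

```bash
python3 - <<'E'
import cv2
a=cv2.imread("pics/top0.png")[220:310,80:265]; cv2.imwrite("pics/top0c.png",cv2.resize(a,None,fx=4.3,fy=4.3,interpolation=cv2.INTER_CUBIC))
E
```

```text
(no output)
```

View pics/top0c.png

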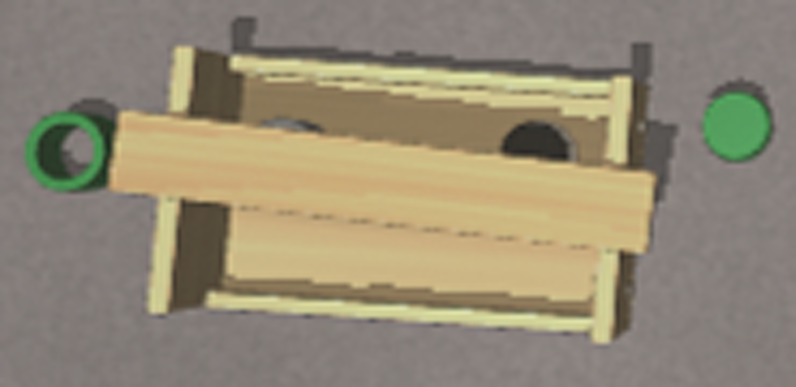

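The crop shows the tote's left panel top from (184,47) to (159,312) and its right panel top from (621,77) to (602,340). The board's top corners are at (120,112), (655,174), (648,252) and (109,190).

```bash
cat > h.py <<'E'
from bench import *
import numpy as np
from scipy.spatial.transform import Rotation as R
np.set_printoptions(precision=4,suppress=True)
def ray(n,uv,z):
    p=camera_params(n); M=np.array(p["world_to_cam"]); uv=np.atleast_2d(uv)
    d=np.c_[uv,np.ones(len(uv))]@np.linalg.inv(p["mtx"]).T@M[:3,:3]; c=-M[:3,:3].T@M[:3,3]
    return c+d*((z-c[2])/d[:,2])[:,None]
def grip():
    o=get_obs(); r=R.from_rotvec(o["orientation"]).as_matrix(); return o,r,o["tcp_pos"]+.155*r[:,0]
def plan(target,yaw):
    """target grasp point (world), yaw = world angle of jaw axis (z); prints shift in tool axes and turn about x"""
    o,r,g=grip(); print("grip",g,"tool R\n",r,"shift",r.T@(np.array(target)-g))
    zz=np.arctan2(r[1,2],r[0,2]); d=(np.degrees(yaw-zz)+90)%180-90
    print("jaw yaw",np.degrees(zz),"turn about tool x (down)",-d, "F",o["contact_force"],"M",o["moment"],"w",o["grip_width"],"t",o["clock"],o["joints"])
E
python3 - <<'E'
from h import *
C=lambda q:(np.array(q)-1.6)/4.3+[80,220]
t=ray("top",C([(175,47),(150,312),(630,77),(610,340),(193,47),(168,312),(612,77),(594,340)]),.118)
print("tote",t); 
mL=(t[0]+t[1])/2; mR=(t[2]+t[3])/2; print("c",(mL+mR)/2,"len",np.linalg.norm(mL-mR),"ang",np.degrees(np.arctan2(*(mL-mR)[[1,0]])),"w",np.linalg.norm(t[0]-t[1]),np.linalg.norm(t[2]-t[3]))
e=t[0]-t[1];print("panel ang",np.degrees(np.arctan2(e[1],e[0]))+90,np.degrees(np.arctan2(*(t[2]-t[3])[[1,0]]))+90)
b=ray("top",C([(120,112),(655,174),(648,252),(109,190)]),.136); print("board",b,b.mean(0))
d=(b[0]+b[3]-b[1]-b[2])/2; print(np.linalg.norm(d),np.degrees(np.arctan2(d[1],d[0])),np.linalg.norm(b[0]-b[3]))
g=ray("top",C([(66,150),(737,125)]),.045);print("green",g)
plan(b.mean(0),np.arctan2(d[1],d[0])+np.pi/2)
E
```

```text
tote [[0.5787 0.2772 0.118 ]
 [0.4308 0.2876 0.118 ]
 [0.5589 0.0206 0.118 ]
 [0.4118 0.0317 0.118 ]
 [0.5786 0.2671 0.118 ]
 [0.4306 0.2777 0.118 ]
 [0.559  0.0307 0.118 ]
 [0.4119 0.0407 0.118 ]]
c [0.495  0.1543 0.118 ] len 0.25704031574329295 ang 85.67622286190742 w 0.14832175744940462 0.1475822640195868
panel ang 85.97687739519293 85.6639975306018
board [[0.5416 0.3012 0.136 ]
 [0.5038 0.005  0.136 ]
 [0.4609 0.009  0.136 ]
 [0.4987 0.3061 0.136 ]] [0.5013 0.1553 0.136 ]
0.29900835584769503 82.7372909988439 0.0432464705307828
green [[ 0.523   0.3627  0.045 ]
 [ 0.5333 -0.0371  0.045 ]]
grip [0.2369 0.6315 0.2488] tool R
 [[-0.0005 -0.9363  0.3511]
 [-0.0016  0.3511  0.9363]
 [-1.     -0.0001 -0.0016]] shift [ 0.1135 -0.4148 -0.3529]
jaw yaw 69.44477425206897 turn about tool x (down) 76.70748325322506 F [-0.4359 -0.2745 -0.4056] M [-0.014  -0.0236 -0.005 ] w 0.08534649388295039 t 0.1 [-1.3201  0.4777  0.0223  1.5563 -0.0115  1.1093 -0.0831]
```

Emit:
servo_tool([
  [0,-0.02,-0.017,4,-1],
  [0,-0.06,-0.05,11,-1],
  [0,-0.1,-0.085,19,-1],
  [0,-0.14,-0.12,26,-1],
  [0,-0.18,-0.153,33,-1],
  [0,-0.22,-0.187,41,-1],
  [0,-0.25,-0.213,46,-1],
  [0,-0.25,-0.213,46,-1],
])

```text
clock: 0.9
tcp_pos: [0.3997, 0.3378, 0.4042]
orientation: [-0.315, 1.549, 0.307]
contact_force: [1.8, 1.7, 0.4]
grip_width: 0.085
```

```bash
python3 -c "
from h import *
plan([.5013,.1553,.139],np.radians(-7.3))"
```

```text
grip [0.3998 0.3371 0.2492] tool R
 [[ 0.0004 -0.3861  0.9224]
 [-0.0044  0.9224  0.3861]
 [-1.     -0.0043 -0.0013]] shift [ 0.111  -0.2064  0.0236]
jaw yaw 22.71303218218736 turn about tool x (down) 30.01303218218736 F [1.7606 1.696  0.3529] M [-0.0154 -0.0189  0.0515] w 0.08497472464698216 t 0.9 [-1.0622  0.2295  0.2826  1.9312 -0.0717  0.9937 -0.3509]
```

Emit:
servo_tool([
  [0,-0.02,0.002,4,-1],
  [0,-0.06,0.007,10,-1],
  [0,-0.1,0.011,16,-1],
  [0,-0.14,0.016,22,-1],
  [0,-0.18,0.02,28,-1],
  [0,-0.206,0.0235,30,-1],
  [0,-0.206,0.0235,30,-1],
  [0,-0.206,0.0235,30,-1],
])

```text
clock: 1.7
tcp_pos: [0.5009, 0.1568, 0.4048]
orientation: [0.097, 1.568, -0.104]
contact_force: [0.1, 0.1, -0.3]
grip_width: 0.0856
```

```bash
python3 -c "
from h import *
plan([.5013,.1553,.139],np.radians(-7.3))"
```

```text
grip [0.5009 0.1561 0.2498] tool R
 [[-0.0002  0.1277  0.9918]
 [-0.0046  0.9918 -0.1277]
 [-1.     -0.0045  0.0004]] shift [ 0.1108 -0.0003  0.0004]
jaw yaw -7.337321356175119 turn about tool x (down) -0.037321356175112896 F [ 0.0733  0.0722 -0.2952] M [ 0.0524  0.0558 -0.0318] w 0.08555757508215717 t 1.7 [-0.8264  0.2419  0.4783  1.9372 -0.1269  0.9943 -0.4185]
```

Descend.

Emit:
servo_tool([
  [0.015,0,0,0,-1],
  [0.04,0,0,0,-1],
  [0.065,0,0,0,-1],
  [0.085,0,0,0,-1],
  [0.098,0,0,0,-1],
  [0.106,0,0,0,-1],
  [0.111,0,0,0,-1],
  [0.111,0,0,0,-1],
])

```text
clock: 2.5
tcp_pos: [0.5009, 0.1566, 0.2937]
orientation: [0.097, 1.569, -0.104]
contact_force: [-0.1, -0.3, -0.2]
grip_width: 0.0855
```

```bash
python3 - <<'E'
from h import *
import cv2
plan([.5013,.1553,.139],np.radians(-7.3))
a=grab_frame("scene")[170:340,290:470];b=grab_frame("top")[200:330,70:280]
f=lambda a,s:cv2.resize(a,s,interpolation=cv2.INTER_CUBIC)
cv2.imwrite("pics/g1.png",cv2.cvtColor(np.hstack([f(a,(400,378)),f(b,(400,378))]),cv2.COLOR_RGB2BGR))
E
```

```text
grip [0.5008 0.1559 0.1387] tool R
 [[-0.0004  0.1272  0.9919]
 [-0.0045  0.9919 -0.1272]
 [-1.     -0.0046  0.0002]] shift [-0.0003 -0.0006  0.0006]
jaw yaw -7.307123793853061 turn about tool x (down) -0.007123793853054394 F [-0.1018 -0.2919 -0.1849] M [ 0.0479 -0.0095  0.0088] w 0.08546596935469807 t 2.5 [-0.7673  0.3977  0.4277  2.0362 -0.2304  0.7556 -0.3276]
```

View pics/g1.png

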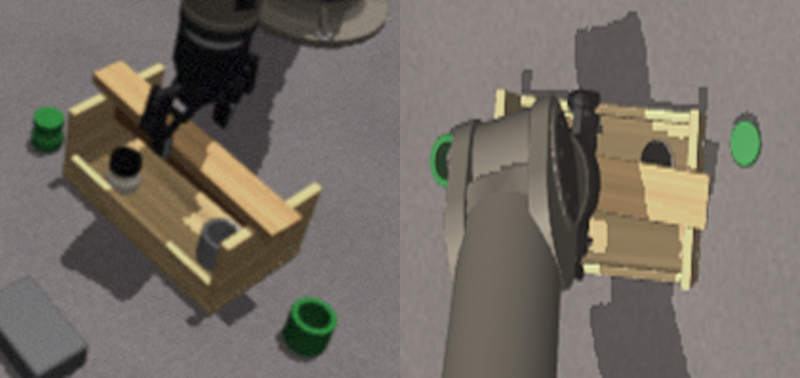

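The fingers straddle the board, with the near one visible at (157,120) in the left half. Closing.

Emit:
servo_tool([
  [0,0,0,0,1],
  [0,0,0,0,1],
  [0,0,0,0,1],
  [0,0,0,0,1],
  [0,0,0,0,1],
  [0,0,0,0,1],
  [0,0,0,0,1],
  [0,0,0,0,1],
], force=40)

```text
clock: 3.4
tcp_pos: [0.5015, 0.1565, 0.2951]
orientation: [0.098, 1.566, -0.103]
contact_force: [-0.3, 0.1, 6.3]
grip_width: 0.0441
```

Emit:
servo_tool([
  [-0.005,0,0,0,1],
  [-0.015,0,0,0,1],
  [-0.03,0,0,0,1],
  [-0.05,0,0,0,1],
  [-0.07,0,0,0,1],
  [-0.09,0,0,0,1],
  [-0.1,0,0,0,1],
  [-0.1,0,0,0,1],
])

```text
clock: 4.2
tcp_pos: [0.5017, 0.1568, 0.3966]
orientation: [0.099, 1.564, -0.102]
contact_force: [-0.3, 0.8, -0.7]
grip_width: 0.044
```

```bash
python3 - <<'E'
from h import *
import cv2
plan([.52,-.24,.238],np.radians(-50))
a=grab_frame("scene")[120:340,270:490];b=grab_frame("top")[200:330,70:280]
f=lambda a,s:cv2.resize(a,s,interpolation=cv2.INTER_CUBIC)
cv2.imwrite("pics/g2.png",cv2.cvtColor(np.hstack([f(a,(400,378)),f(b,(400,378))]),cv2.COLOR_RGB2BGR))
E
```

```text
grip [0.5023 0.1566 0.2416] tool R
 [[ 0.0042  0.1278  0.9918]
 [-0.0017  0.9918 -0.1277]
 [-1.     -0.0011  0.0044]] shift [ 0.0043 -0.3911  0.0682]
jaw yaw -7.339582294823294 turn about tool x (down) 42.660417705176705 F [-0.3421  0.8115 -0.6527] M [-0.0143  0.0454  0.0228] w 0.04404613541816601 t 4.2 [-0.8261  0.2522  0.4808  1.9465 -0.1365  0.9714 -0.4095]
```

View pics/g2.png

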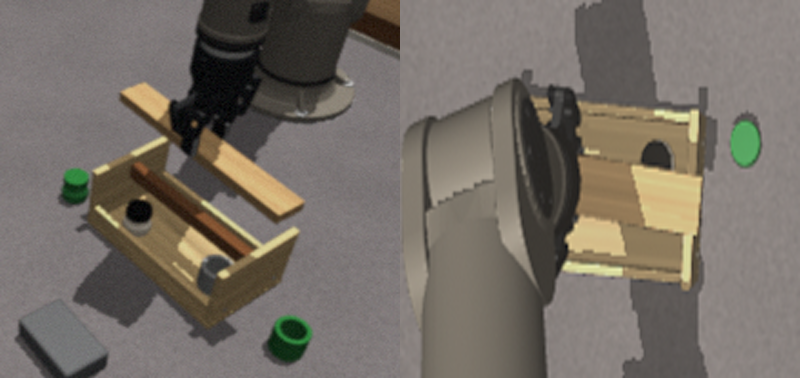

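The board is lifted level and clear of the tote, and the handle bar (dark brown) is now visible. Carrying it to the right.

Emit:
servo_tool([
  [0,-0.015,0.002,0,1],
  [0,-0.045,0.008,4,1],
  [0,-0.08,0.014,8,1],
  [0,-0.12,0.02,13,1],
  [0,-0.16,0.027,17,1],
  [0,-0.195,0.033,21,1],
  [0,-0.22,0.038,24,1],
  [0,-0.225,0.039,25,1],
])

```text
clock: 5.1
tcp_pos: [0.5098, -0.076, 0.3948]
orientation: [0.444, 1.523, -0.452]
contact_force: [-0.4, -0.7, -0.6]
grip_width: 0.0438
```

```bash
python3 -c "
from h import *
plan([.52,-.24,.238],np.radians(-50))"
```

```text
grip [ 0.5098 -0.0768  0.2398] tool R
 [[-0.0002  0.5416  0.8406]
 [-0.0054  0.8406 -0.5416]
 [-1.     -0.0046  0.0027]] shift [ 0.0027 -0.1316  0.0969]
jaw yaw -32.7916160501927 turn about tool x (down) 17.2083839498073 F [-0.4215 -0.6633 -0.6064] M [ 0.0236 -0.0117  0.0473] w 0.04382808806069614 t 5.1 [-0.5388  0.2581  0.6743  1.978  -0.1882  0.9681 -0.3458]
```

Emit:
servo_tool([
  [0,-0.01,0.007,2,1],
  [0,-0.035,0.026,5,1],
  [0,-0.065,0.048,9,1],
  [0,-0.095,0.07,13,1],
  [0,-0.12,0.088,16,1],
  [0,-0.131,0.097,17,1],
  [0,-0.131,0.097,17,1],
  [0,-0.131,0.097,17,1],
])

```text
clock: 5.9
tcp_pos: [0.5206, -0.2376, 0.3951]
orientation: [0.674, 1.462, -0.681]
contact_force: [0.5, 0.4, -1.0]
grip_width: 0.044
```

```bash
python3 -c "
from h import *
plan([.52,-.24,.03],np.radians(-50))"
```

```text
grip [ 0.5204 -0.2383  0.2401] tool R
 [[-0.0014  0.7627  0.6468]
 [-0.0043  0.6468 -0.7627]
 [-1.     -0.0038  0.0024]] shift [ 0.2101 -0.0006  0.0006]
jaw yaw -49.70117739360881 turn about tool x (down) 0.29882260639118385 F [ 0.4709  0.4254 -1.0126] M [-0.0426  0.0172 -0.047 ] w 0.043976856962590814 t 5.9 [-0.2657  0.3903  0.758   1.8544 -0.3071  1.0179 -0.2492]
```

Emit:
servo_tool([
  [0.015,0,0,0,1],
  [0.045,0,0,0,1],
  [0.08,0,0,0,1],
  [0.115,0,0,0,1],
  [0.15,0,0,0,1],
  [0.175,0,0,0,1],
  [0.19,0,0,0,1],
  [0.195,0,0,0,1],
])

```text
clock: 6.7
tcp_pos: [0.5199, -0.2371, 0.1982]
orientation: [0.673, 1.466, -0.68]
contact_force: [0.5, 0.8, -1.0]
grip_width: 0.0436
```

Emit:
servo_tool([
  [0.003,0,0,0,1],
  [0.007,0,0,0,1],
  [0.011,0,0,0,1],
  [0.014,0,0,0,1],
  [0.016,0,0,0,1],
  [0.018,0,0,0,1],
  [0.019,0,0,0,1],
  [0.019,0,0,0,1],
])

```text
clock: 7.5
tcp_pos: [0.5198, -0.2372, 0.1791]
orientation: [0.673, 1.466, -0.68]
contact_force: [-0.6, -0.3, -1.5]
grip_width: 0.0437
```

```bash
python3 -c "
from h import *
plan([.52,-.24,.022],np.radians(-50))"
```

```text
grip [ 0.5191 -0.2376  0.0241] tool R
 [[-0.0043  0.7617  0.6479]
 [-0.0028  0.6479 -0.7617]
 [-1.     -0.0051 -0.0006]] shift [ 0.0021 -0.0008  0.0024]
jaw yaw -49.61574220863403 turn about tool x (down) 0.38425779136596816 F [-0.6266 -0.2909 -1.4696] M [-0.039  -0.0605 -0.0248] w 0.04370791723884554 t 7.5 [-0.0763  0.6868  0.5269  1.9817 -0.5681  0.6252 -0.0408]
```

Creep down until contact.

Emit:
servo_tool([
  [0.001,0,0,0,1],
  [0.002,0,0,0,1],
  [0.003,0,0,0,1],
  [0.003,0,0,0,1],
])

```text
clock: 7.9
tcp_pos: [0.5197, -0.2374, 0.1771]
orientation: [0.674, 1.465, -0.679]
contact_force: [-3.5, 2.3, 10.4]
grip_width: 0.0439
```

In contact with the bench. I'll open and then rise.

Emit:
servo_tool([
  [-0.001,0,0,0,1],
  [-0.001,0,0,0,0.3],
  [-0.001,0,0,0,0],
  [-0.001,0,0,0,-0.3],
  [-0.001,0,0,0,-0.6],
  [-0.001,0,0,0,-1],
  [-0.001,0,0,0,-1],
  [-0.001,0,0,0,-1],
])

```text
clock: 8.7
tcp_pos: [0.5198, -0.2374, 0.1781]
orientation: [0.674, 1.465, -0.679]
contact_force: [-0.8, 0.4, 0.3]
grip_width: 0.0854
```

Emit:
servo_tool([
  [-0.01,0,0,0,-1],
  [-0.03,0,0,0,-1],
  [-0.07,0,0,0,-1],
  [-0.115,0,0,0,-1],
  [-0.16,0,0,0,-1],
  [-0.2,0,0,0,-1],
  [-0.23,0,0,0,-1],
  [-0.24,0,0,0,-1],
])

```text
clock: 9.5
tcp_pos: [0.5208, -0.2378, 0.4221]
orientation: [0.675, 1.46, -0.678]
contact_force: [0.6, 0.5, -0.2]
grip_width: 0.0853
```

```bash
python3 - <<'E'
from h import *
import cv2
plan([.495,.165,.27],np.radians(-4.3))
a=grab_frame("scene");b=grab_frame("top")
cv2.imwrite("pics/top3.png",cv2.cvtColor(b,cv2.COLOR_RGB2BGR))
f=lambda a,s:cv2.resize(a,s,interpolation=cv2.INTER_CUBIC)
cv2.imwrite("pics/g3.png",cv2.cvtColor(np.vstack([f(b[220:310,80:265],(796,300)),f(a[80:300,170:470],(796,300))*1]),cv2.COLOR_RGB2BGR))
E
```

```text
grip [ 0.5212 -0.2382  0.2671] tool R
 [[ 0.002   0.7622  0.6473]
 [-0.0031  0.6473 -0.7622]
 [-1.     -0.0005  0.0036]] shift [-0.0042  0.2411 -0.3243]
jaw yaw -49.66255814043513 turn about tool x (down) -45.36255814043514 F [ 0.5575  0.4667 -0.2068] M [-0.0112  0.0147 -0.0098] w 0.08525442848239217 t 9.5 [-0.291   0.3622  0.7868  1.8259 -0.288   1.069  -0.2638]
```

View pics/g3.png

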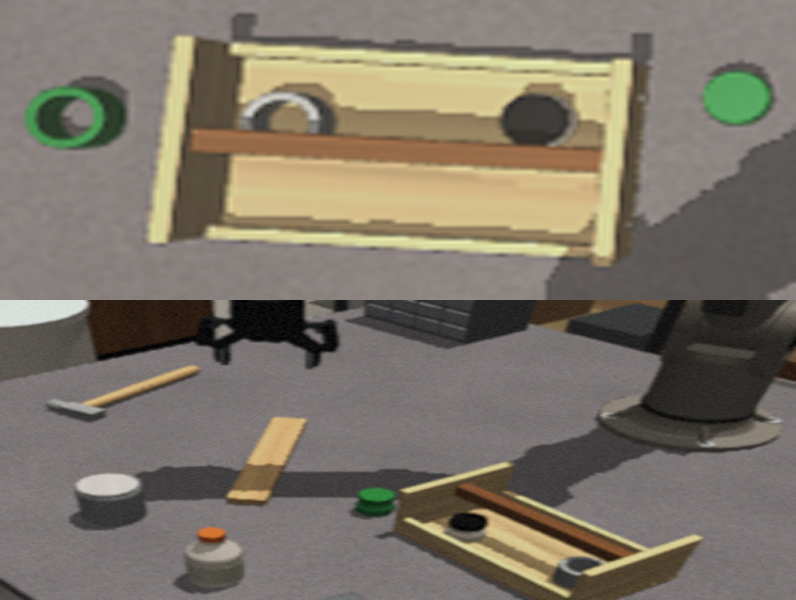

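The board lies flat on the bench and the tote hasn't moved. The handle runs from (192,141) to (600,160) in the upper part of the picture, the coupling ring is at about (283,120) and the jar lid at (538,118).

```bash
python3 - <<'E'
from h import *
D=lambda q:(np.array(q)-1.5)/[4.3,3.333]+[80,220]
h=ray("top",D([(192,141),(600,160)]),.103); c=h.mean(0); u=h[0]-h[1]; L=np.linalg.norm(u);u/=L
print("handle",h,c,L,np.degrees(np.arctan2(u[1],u[0])))
k=ray("top",D([(283,117)]),.054)[0]; j=ray("top",D([(538,118)]),.057)[0]
print("coup",k,(k-c)@u,"jar",j,(j-c)@u)
for m in(.15,.22,.29): print(m,s:=(m*((k-c)@u)+.06*((j-c)@u))/(.41+m))
s=(.22*((k-c)@u)+.06*((j-c)@u))/.63; t=c+s*u; t[2]=.09; print(t); t[2]=.27
plan(t,np.arctan2(u[1],u[0])+np.pi/2)
E
```

```text
handle [[0.503  0.2704 0.103 ]
 [0.4862 0.0389 0.103 ]] [0.4946 0.1547 0.103 ] 0.23208158422789224 85.86600221991537
coup [0.521  0.2318 0.054 ] 0.07878759114962937 jar [0.5184 0.0805 0.057 ] -0.07225383391937298
0.15 0.013362336852289334
0.22 0.020631809551993785
0.29 0.026447387711757336
[0.4961 0.1753 0.09  ]
grip [ 0.5206 -0.2375  0.2647] tool R
 [[-0.0006  0.7619  0.6477]
 [-0.0023  0.6477 -0.7619]
 [-1.     -0.002   0.0013]] shift [-0.0062  0.2486 -0.3303]
jaw yaw -49.62785963627409 turn about tool x (down) -45.49386185618948 F [-0.1392  0.3538 -0.7565] M [0.0605 0.0272 0.0118] w 0.08546621301774399 t 9.6 [-0.2901  0.3648  0.7847  1.8285 -0.2893  1.0669 -0.2628]
```

Emit:
servo_tool([
  [0,0.015,-0.02,-3,-1],
  [0,0.04,-0.053,-8,-1],
  [0,0.07,-0.093,-14,-1],
  [0,0.1,-0.133,-20,-1],
  [0,0.13,-0.173,-26,-1],
  [0,0.16,-0.213,-32,-1],
  [0,0.18,-0.24,-36,-1],
  [0,0.18,-0.24,-36,-1],
])

```text
clock: 10.4
tcp_pos: [0.5013, 0.0681, 0.417]
orientation: [0.177, 1.567, -0.18]
contact_force: [-0.5, 0.4, -0.1]
grip_width: 0.085
```

```bash
python3 -c "
from h import *
plan([.4961,.1753,.092],np.radians(-4.2))"
```

```text
grip [0.5006 0.0678 0.262 ] tool R
 [[-0.0042  0.2251  0.9743]
 [-0.0017  0.9743 -0.2251]
 [-1.     -0.0026 -0.0037]] shift [ 0.1699  0.1042 -0.028 ]
jaw yaw -13.007255619291625 turn about tool x (down) -8.807255619291624 F [-0.4568  0.3564 -0.0922] M [0.0475 0.0044 0.0086] w 0.08499276775256612 t 10.4 [-0.7457  0.1973  0.564   1.9669 -0.1226  1.0152 -0.3522]
```

Emit:
servo_tool([
  [0,0.015,-0.004,-2,-1],
  [0,0.045,-0.012,-5,-1],
  [0,0.08,-0.021,-8,-1],
  [0,0.1,-0.027,-9,-1],
  [0,0.104,-0.028,-9,-1],
  [0,0.104,-0.028,-9,-1],
  [0,0.104,-0.028,-9,-1],
])

```text
clock: 11.1
tcp_pos: [0.4976, 0.1739, 0.4166]
orientation: [0.055, 1.574, -0.059]
contact_force: [-0.7, -0.0, 1.0]
grip_width: 0.0854
```

```bash
python3 -c "
from h import *
plan([.4961,.1753,.092],np.radians(-4.2))"
```

```text
grip [0.4969 0.1735 0.2616] tool R
 [[-0.0045  0.0727  0.9973]
 [-0.0027  0.9973 -0.0727]
 [-1.     -0.003  -0.0043]] shift [ 0.1696  0.0022 -0.0002]
jaw yaw -4.171553001546403 turn about tool x (down) 0.0284469984536031 F [-0.7476 -0.0044  0.9536] M [-0.0223 -0.0295 -0.0118] w 0.08538416379760545 t 11.1 [-0.8624  0.2333  0.4829  1.9178 -0.1251  1.0251 -0.3977]
```

Emit:
servo_tool([
  [0.015,0.002,0,0,-1],
  [0.045,0.002,0,0,-1],
  [0.08,0.002,0,0,-1],
  [0.11,0.002,0,0,-1],
  [0.135,0.002,0,0,-1],
  [0.155,0.002,0,0,-1],
  [0.166,0.002,0,0,-1],
  [0.17,0.002,0,0,-1],
])

```text
clock: 11.9
tcp_pos: [0.497, 0.1742, 0.2459]
orientation: [0.056, 1.575, -0.062]
contact_force: [-0.5, -0.1, 0.1]
grip_width: 0.0854
```

Emit:
servo_tool([
  [0,0,0,0,-0.4],
  [0,0,0,0,0],
  [0,0,0,0,0.2],
  [0,0,0,0,0.3],
  [0,0,0,0,0.35],
  [0,0,0,0,0.35],
], force=30)

```text
clock: 12.5
tcp_pos: [0.497, 0.1743, 0.2461]
orientation: [0.056, 1.575, -0.062]
contact_force: [-0.1, 0.4, 0.2]
grip_width: 0.0278
```

```bash
python3 - <<'E'
from h import *
import cv2
plan([.4961,.1753,.092],np.radians(-4.2))
a=grab_frame("scene")[150:340,270:490];b=grab_frame("top")[200:330,70:280]
f=lambda a,s:cv2.resize(a,s,interpolation=cv2.INTER_CUBIC)
cv2.imwrite("pics/g4.png",cv2.cvtColor(np.hstack([f(a,(440,380)),f(b,(360,380))]),cv2.COLOR_RGB2BGR))
E
```

```text
grip [0.4962 0.1738 0.0912] tool R
 [[-0.0053  0.0745  0.9972]
 [-0.0037  0.9972 -0.0746]
 [-1.     -0.004  -0.0051]] shift [-0.0009  0.0015 -0.0002]
jaw yaw -4.275513283725446 turn about tool x (down) -0.07551328372544219 F [-0.0718  0.4451  0.2111] M [ 0.0193 -0.0533 -0.0278] w 0.02780595398078193 t 12.5 [-0.766   0.4786  0.391   2.0565 -0.2867  0.6644 -0.2606]
```

View pics/g4.png

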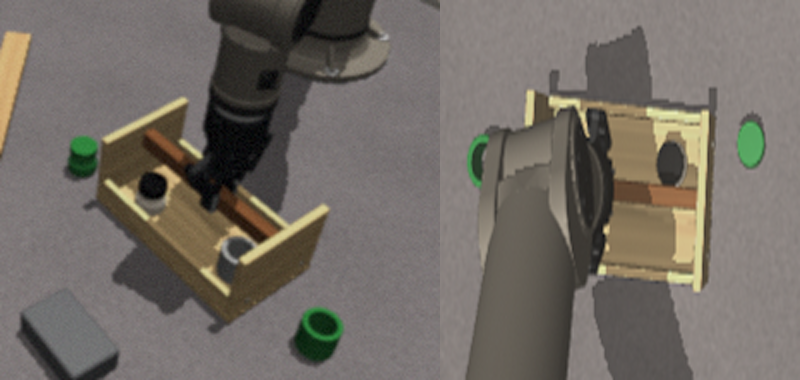

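The fingers straddle the bar at (212,190). I'll close softly first, then firmly.

Emit:
servo_tool([
  [0,0,0,0,0.5],
  [0,0,0,0,0.55],
  [0,0,0,0,0.6],
  [0,0,0,0,0.7],
  [0,0,0,0,1],
  [0,0,0,0,1],
], force=25)

```text
clock: 13.2
tcp_pos: [0.4976, 0.1743, 0.2464]
orientation: [0.056, 1.574, -0.062]
contact_force: [5.0, -0.7, 2.0]
grip_width: 0.0175
```

Emit:
servo_tool([
  [0,0,0,0,1],
  [0,0,0,0,1],
  [0,0,0,0,1],
  [0,0,0,0,1],
], force=110)

```text
clock: 13.6
tcp_pos: [0.4976, 0.1743, 0.2466]
orientation: [0.056, 1.574, -0.062]
contact_force: [1.5, -0.3, 5.4]
grip_width: 0.0166
```

Emit:
servo_tool([
  [-0.001,0,0,0,1],
  [-0.002,0,0,0,1],
  [-0.004,0,0,0,1],
  [-0.006,0,0,0,1],
  [-0.008,0,0,0,1],
  [-0.01,0,0,0,1],
  [-0.01,0,0,0,1],
  [-0.01,0,0,0,1],
])

```text
clock: 14.4
tcp_pos: [0.4976, 0.1743, 0.2566]
orientation: [0.056, 1.574, -0.061]
contact_force: [0.3, -0.7, -5.2]
grip_width: 0.0162
```

```bash
python3 - <<'E'
from h import *
import cv2
plan([.4961,.1753,.192],np.radians(-4.2))
a=grab_frame("scene")[150:340,270:490]
cv2.imwrite("pics/g5.png",cv2.cvtColor(cv2.resize(a,(690,596),interpolation=cv2.INTER_CUBIC),cv2.COLOR_RGB2BGR))
E
```

```text
grip [0.497  0.1738 0.1017] tool R
 [[-0.0037  0.0748  0.9972]
 [-0.0031  0.9972 -0.0749]
 [-1.     -0.0034 -0.0035]] shift [-0.0903  0.0011 -0.0014]
jaw yaw -4.292845728619129 turn about tool x (down) -0.09284572861912466 F [ 0.2588 -0.7027 -5.2123] M [-0.0886  0.0677  0.04  ] w 0.016198899918888284 t 14.4 [-0.7739  0.4618  0.4007  2.0509 -0.2761  0.6846 -0.2694]
```

View pics/g5.png

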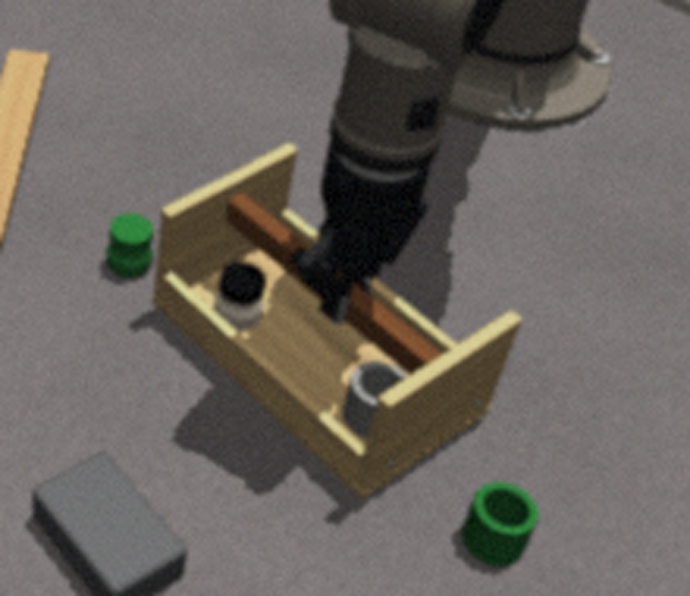

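Emit:
servo_tool([
  [0,0,0,0,1],
  [0,0,0,0,1],
  [0,0,0,0,1],
])

```text
clock: 14.75
tcp_pos: [0.4976, 0.1743, 0.2565]
orientation: [0.056, 1.574, -0.062]
contact_force: [-0.2, 0.2, -6.1]
grip_width: 0.0165
```

```bash
cat > tilt.py <<'E'
from h import *
import cv2
from scipy.optimize import least_squares
P=camera_params("scene");M=np.array(P["world_to_cam"]);K=np.array(P["mtx"])
def proj(X): c=X@M[:3,:3].T+M[:3,3]; q=c@K.T; return q[:,:2]/q[:,2:]
ref=cv2.resize(cv2.imread("pics/g4.png")[:,:440],(220,190),interpolation=cv2.INTER_AREA)
now=cv2.cvtColor(grab_frame("scene"),cv2.COLOR_RGB2BGR)[150:340,270:490]
cv2.imwrite("pics/now.png",now)
# tote frame points (x,y,z): panel tops/outer edges, side wall top on far-x side
T=np.array([[s*130,y,118] for s in(1,-1) for y in(-75,-50,-25,0,25,50,75)]+[[s*118,y,118] for s in(1,-1) for y in(-75,75)]+[[130,-75,0],[130,-75,60]]+[[x,-75,45] for x in(-110,110)])/1e3
a=np.radians(85.8);Rz=R.from_euler("z",a); c0=np.array([.495,.1545,0])
X=Rz.apply(T)+c0; p=(proj(X)-[270,150]).astype(np.float32).reshape(-1,1,2)
import sys; dz=float(sys.argv[1])
guess=(proj(X+[0,0,dz])-[270,150]).astype(np.float32).reshape(-1,1,2)
q,st,e=cv2.calcOpticalFlowPyrLK(cv2.cvtColor(ref,cv2.COLOR_BGR2GRAY),cv2.cvtColor(now,cv2.COLOR_BGR2GRAY),p,guess.copy(),winSize=(11,11),maxLevel=1,flags=cv2.OPTFLOW_USE_INITIAL_FLOW)
ok=st.ravel()>0
def f(v):
    r=Rz*R.from_rotvec(v[3:]); Y=r.apply(T)+c0+v[:3]
    return (((proj(Y)-proj(X))-(q-p)[:,0])[ok]).ravel()
s=least_squares(f,[0,0,dz,0,0,0],loss="soft_l1",f_scale=.3)
print("shift mm",s.x[:3]*1e3,"rot deg about tote x,y,z",np.degrees(s.x[3:]),"rms px",np.sqrt((s.fun**2).mean()),ok.sum())
J=s.jac;print("sd deg",np.degrees(.2*np.sqrt(np.diag(np.linalg.inv(J.T@J)))[3:]))
o=get_obs();print(o["contact_force"],o["moment"],o["tcp_pos"],o["grip_width"])
E
python3 tilt.py .01
```

```text
shift mm [-0.3445  0.5588 10.5987] rot deg about tote x,y,z [0.0244 0.0172 0.1506] rms px 0.5496770345960387 22
sd deg [0.1826 0.1428 0.1045]
[ 0.2707 -0.1702 -6.5011] [-0.0688  0.0522 -0.0099] [0.4976 0.1743 0.2565] 0.01638498478234526
```

The tote is fully lifted (weight about 6.3 N) and level to within 0.2°. Continuing to 10 cm smoothly.

Emit:
servo_tool([
  [-0.002,0,0,0,1],
  [-0.006,0,0,0,1],
  [-0.012,0,0,0,1],
  [-0.019,0,0,0,1],
  [-0.026,0,0,0,1],
  [-0.033,0,0,0,1],
  [-0.039,0,0,0,1],
  [-0.043,0,0,0,1],
])

```text
clock: 15.6
tcp_pos: [0.4979, 0.1745, 0.3003]
orientation: [0.057, 1.573, -0.061]
contact_force: [-0.2, 0.0, -5.9]
grip_width: 0.0165
```

Emit:
servo_tool([
  [-0.004,0,0,0,1],
  [-0.011,0,0,0,1],
  [-0.019,0,0,0,1],
  [-0.027,0,0,0,1],
  [-0.035,0,0,0,1],
  [-0.041,0,0,0,1],
  [-0.045,0,0,0,1],
  [-0.046,0,0,0,1],
])

```text
clock: 16.4
tcp_pos: [0.4981, 0.1746, 0.3468]
orientation: [0.057, 1.573, -0.061]
contact_force: [0.2, -1.0, -6.0]
grip_width: 0.0165
```

Emit:
servo_tool([
  [0,0,0,0,1],
  [0,0,0,0,1],
  [0,0,0,0,1],
  [0,0,0,0,1],
  [0,0,0,0,1],
  [0,0,0,0,1],
])

```text
clock: 17.0
tcp_pos: [0.4981, 0.1746, 0.3467]
orientation: [0.057, 1.573, -0.061]
contact_force: [0.2, -0.0, -5.1]
grip_width: 0.0166
```

```bash
python3 tilt.py .1; python3 -c "
from h import *
import cv2
cv2.imwrite('pics/end.png',cv2.cvtColor(grab_frame('scene'),cv2.COLOR_RGB2BGR))"
```

```text
shift mm [  2.3748   4.0004 103.5703] rot deg about tote x,y,z [ 1.1004 -0.5208 -0.3291] rms px 9.43098677830705 22
sd deg [0.2639 0.19   0.1246]
[ 0.1    -0.802  -5.3959] [-0.0518  0.0465  0.0039] [0.4981 0.1746 0.3468] 0.016817971560683858
```

View pics/end.png

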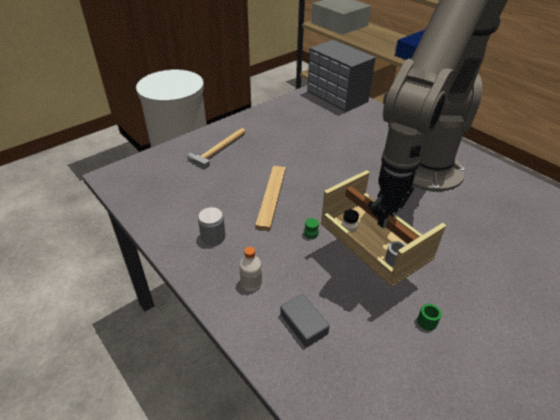

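The tote is held in the air with the coupling and jar inside, the board lies flat at (272,197), and the bystanders are unmoved. The automatic tracking was poor this time (rms 9 px), so I'll check the tilt by overlaying the predicted level pose.

```bash
cat > ov.py <<'E'
from h import *
import cv2
P=camera_params("scene");M=np.array(P["world_to_cam"]);K=np.array(P["mtx"])
def proj(X): c=X@M[:3,:3].T+M[:3,3]; q=c@K.T; return q[:,:2]/q[:,2:]
T=np.array([(s*130,y,118) for s in(1,-1) for y in(-75,75)]+[(130,-75,0),(130,75,0),(-130,-75,0)])/1e3
X=R.from_euler("z",85.8,degrees=True).apply(T)+[.4955,.1545,.1005]
im=cv2.imread("pics/end.png")[165:290,310:450]; im=cv2.resize(im,None,fx=4.7,fy=4.7,interpolation=cv2.INTER_CUBIC)
u=(proj(X)-[310,165]+.5)*4.7; print(u)
for a in u: cv2.drawMarker(im,tuple(int(round(v)) for v in a),(0,0,255),cv2.MARKER_CROSS,14,1)
cv2.imwrite("pics/ov.png",im)
E
python3 ov.py
```

```text
[[436.1671 413.135 ]
 [645.0966 281.1124]
 [ 68.0836 118.8662]
 [269.1286  21.2699]
 [389.0348 572.4043]
 [585.5935 440.4308]
 [ 51.9459 276.4058]]
```

View pics/ov.png

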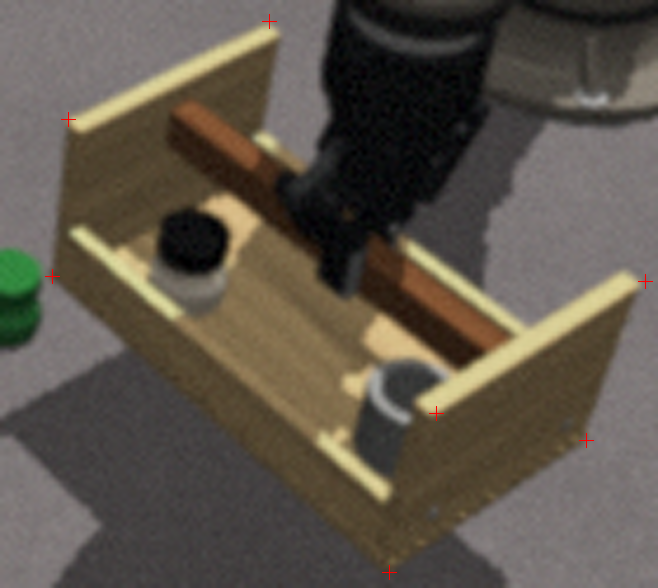

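Reading the corners off the crop, in the same order: (429,413), (638,284), (68,123), (272,26), (389,569), (584,438), (53,276).

```bash
cat >> ov.py <<'E'
from scipy.optimize import least_squares
q=np.array([(429,413),(638,284),(68,123),(272,26),(389,569),(584,438),(53,276)])
f=lambda v:(((proj((R.from_euler("z",85.8,degrees=True)*R.from_rotvec(v[3:])).apply(T)+[.4955,.1545,.1005]+v[:3])-[310,165]+.5)*4.7-q)/4.7).ravel()
s=least_squares(f,np.zeros(6));print(s.x[:3]*1e3,np.degrees(s.x[3:]),np.sqrt((s.fun**2).mean()))
print("sd",np.degrees(.5*np.sqrt(np.diag(np.linalg.inv(s.jac.T@s.jac)))[3:]))
E
python3 ov.py|tail -2; python3 tilt.py .1|tail -1
```

```text
[-8.4782 -4.9586 -9.4853] [ 0.6531 -0.2084 -0.4175] 0.34106777319164466
sd [0.4151 0.3353 0.2848]
[ 0.4903 -0.0916 -5.9537] [-0.0018 -0.0125  0.0451] [0.4981 0.1746 0.3468] 0.01612837122766074
```

```bash
python3 -c "
from bench import *
print(hand_in())"
```

```text
the job is handed in; nothing more can be done
None
```

I took the scrap board off the tote and laid it flat on the bare bench at about (0.52, -0.24). It was set down in gripped contact at about 10 N and then released. I then gripped the tote's handle about 20 mm from its middle, towards the coupling, at 110 N, and lifted it 100 mm by the arm's own measurement. I handed the job in at about 17 s, with the arm still holding the tote.

Last checks:
- **Grip:** the tote was steady, with a wrist load of 5–6 N and a grip width of 16–17 mm. The coupling and jar were still inside.
- **Level:** after the first 10 mm of lift, image tracking showed the tote level to within 0.2°. At the final height, corners I read by hand gave 0.65° and 0.2° of tilt, with an uncertainty of about 0.4°.
- **Bystanders:** these looked unmoved in the last picture; I did not measure them.

Two checks disagreed:
- **Tracking at full height:** the automatic tracking fitted poorly (9 px error, about 1° of tilt), so I discarded it.
- **Height from the corners:** the hand-read corners put the tote about 9 mm lower. I trusted the arm's measured 100 mm over that, because one camera view fixes depth poorly.

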